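# Close the sauce canister: click the vent shut, snap the cap on and hold it down

## Task

The flat sauce canister has been refilled and must be closed: first turn the bar-shaped vent knob on its top clockwise (seen from above) until it clicks past its detent and reaches its stop. Then take the round snap cap from the worktop, press it onto the filler neck until it clicks, and keep pressing it down firmly onto the rubber seal: finish like that, with the gripper still holding the cap pressed down, not letting go. Leave the jar and the two bottles where they stand.

Things in the scene. Friction and masses are not known exactly. Their poses are not given: they have to be found in the camera images.
- canister: Fixed white plastic canister, 150 (x) x 240 (y) x 90 mm high, standing on the worktop; origin at the centre of its underside, z up. On its top, 130 mm apart, are the filler neck (at its local y = +65 mm, x = 0) and the vent knob (at y = -65 mm, x = 0).
- neck (a point): Centre of the top of the filler neck, 120 mm above the worktop; axes as the canister's. The neck is a fixed upright round stud, 29 mm diameter, 30 mm high above the canister's top, with a 4 mm taper at its tip. Four sprung beads stand 4.5 mm out of its side, 18 mm above the canister's top. A black rubber seal ring, 53 mm diameter, lies round its foot, with its upper face 22 mm below this point.
- seal (a joint): How far the rubber seal ring is squeezed down, in m: 0 free, 0.004 at its stop; it pushes back about 3 N per mm. Lowered over the neck, the cap's lip meets the beads with its mouth 6 mm below the neck's top; pushing past them takes roughly 10 to 20 N, then the force drops (the click); its mouth meets the seal 22 mm below the neck's top and is fully home at 26 mm.
- vent (a joint): Vent knob angle in rad: about 0 open, 1.2 shut (its stop), growing clockwise seen from above. It resists up to the middle of its travel (0.6 rad, some 0.17 N m at most), then clicks over and is drawn on to 1.2, where it stays.
- vent_grip (a point): On the vent knob's axis, 120 mm above the worktop, in the middle of its upright bar; turns with the knob. The bar is 46 mm long along this point's x axis, 12 mm thick along its y axis, and reaches from 14 mm below to 13 mm above this point; under it is the knob's round foot, 48 mm diameter.
- cap: Loose snap cap of white plastic, mouth down on the worktop: round, 50 mm diameter, 32 mm high, closed on top, about 35 g; origin at the centre of its mouth (underside), z up. Inside it is hollow, 28 mm deep, with an inner lip of 32 mm bore and 4 mm height at the mouth, so it slips over the neck with 1.5 mm to spare all round.
- jar: Bystander: squat glass jar, 68 mm diameter, 90 mm high, standing on the worktop (it and the cap may have changed sides); origin at the centre of its underside.
- bottle_a: Bystander: brown sauce bottle, 62 mm diameter, 190 mm high; origin at the centre of its underside.
- bottle_b: Bystander: green sauce bottle, 56 mm diameter, 160 mm high; origin at the centre of its underside.
Things that resemble listed ones, but are neither listed nor needed, are in the scene too. Of the things that look like the cap, the smallest one is meant.

How it is judged:
By the outcome, as a careful person would: the job done as asked, in the order asked, and still so for the second after the job is handed in, while the arm keeps its last pose, push and grip.
It also fails if it takes over 61 s, if anything falls off the work surface, if the arm or the gripper's body presses on something with over 40 N, if the wrist force passes 120 N, or if a joint passes its speed limit or range.

## Robot

A 6-joint arm with a two-finger parallel gripper is mounted at the origin on the work surface. World frame = base frame: x ahead of the robot, y to its left, z up, the work surface at z = 0. Lengths are in m, angles in rad, forces in N, time in s.
With the tool pointing down it reaches from about 0.375 to 0.975 m from the base axis. Payload 3.8 kg.
Tool frame: the origin (TCP) lies on the centre line of the jaws, within the pads' length; the fingertips stand 8 mm ahead of it and the grasp point (between the pads) lies 11 mm behind it; z points along the fingers, y is the line along which they close (so a half turn about z gives the same grasp; the last joint's range is limited). The gripper opens to 85 mm and grips with 20 to 120 N. Pads are 22 mm wide; open, the fingers measure 114 mm over their backs; the gripper's body (76 mm by 85 mm) begins 54 mm behind the grasp point. The pads swing forward as they close: fully open they stand 13 mm farther back than shut.
Start: joints at [-1.348, 0.264, 1.604, -0, 1.274, -0.037], TCP at [0.173, -0.652, 0.239] pointing down, gripper open.
Joint ranges: [-2.63, 2.63], [-0.94, 2.18], [0.31, 2.57], [-1.31, 4.45], [0, 2.66], [-2.55, 2.55]. Speed limits (rad/s): [2.57, 2.57, 3.14, 3.14, 3.14, 3.14].

## Interface

Orientations are given as a unit quaternion [x, y, z, w].
In Python, from rig import r gives the robot as it stands. The module is installed in compiled form; this text tells all that it offers.
- The arm moves only by the tool move_arm, never from a script. Its argument "series" is a list of rows, each a list of 3 entries, a list of its own where there are three numbers: the turn, a rotation vector about the tool's x, y, z in rad, then the shift along the tool's x, y, z in mm, then the finger opening in mm, from 0 to 85.4. In form: [[[wx, wy, wz], [tx, ty, tz], gripper], ...]. A call has 1 to 5 rows; each row shifts and turns the commanded pose from where the row before left it, along the tool's axes as they then stand; what a row does not reach is not made up. A row lasts 1/12 s, in which the tool goes at most 41.7 mm and 7.16 degrees, less where a joint would pass 70% of its speed; a pose out of reach is approached as far as the arm can. A call is refused whole if a number of a shift passes 41.7 or a number of a turn 0.125, either way. A call with a gripper value outside its range is refused whole. The fingers move at their own pace and stop on an object; "grip_force" is the grip in N (left out, the last holds). Time passes only in rows, so rows that do not move let the fingers close. It gives the time, the measured TCP pose, the force, the opening and the grip force at its end, in the units of the state.
- r.get_state(): the state, without advancing time (a new reading comes with each control period).
- r.snapshot(name): name is "scene" or "top"; returns the picture (384x512x3 uint8, red, green, blue); there is no depth.
- r.calibration(name): a dict with "camera_matrix" (3x3 intrinsics, pixels), "eye" and "orientation" of the camera in the world. Camera axes: x right, y down, z forward; pixel columns grow to the right and rows downward; lengths in m; the calibration is good to about 2 mm. A picture is of the moment at which its call begins. calibration takes no time and is no camera call.
- r.finish_job(): hands the job in; it is judged then, once.
The state is a dict: "t": time; "qpos": joint angles; "qvel": joint speeds; "joint_efforts": joint torques, N m; "tcp_pos": TCP position; "orientation": TCP orientation; "contact_force": force on the tool from outside, world axes, zero at the start; "wrist_torque": the same for the moment, N m; "finger_gap": finger opening in m; "gripper_force": force on a finger pad.
Only numpy, scipy, OpenCV 4.12 (cv2) and the standard library are available. Lean on these libraries where they do the work, as an engineer would, in place of code of your own. Each camera call takes 0.05 s, during which the arm holds its last target. There are 200 camera calls.

## Working session

There is one attempt and no reset: what is moved stays moved. The work goes in short steps, Python scripts to look and compute and a tool call to move; the robot and the scene stay as the last step left them, time stands still between calls to the robot, and variables do not carry over. Pictures are saved under pics/ and viewed, at most 10 in all, crops included, and the job is handed in when it is done.

Besides the shell and the picture viewer there is one more tool, called after "Call:" by a JSON object that holds its "name" and its "arguments". move_arm: Moves the arm, as the interface text tells. Its arguments: {"type":"object","properties":{"series":{"type":"array","items":{"type":"array"}},"grip_force":{"type":"number"}},"required":["series"]}

```bash
mkdir -p pics
python3 - <<'E'
from rig import r
import cv2,numpy as np
for n in("scene","top"):
    im=r.snapshot(n);cv2.imwrite(f"pics/{n}0.png",im[:,:,::-1])
    c=r.calibration(n);print(n,c)
print(r.get_state())
E
```

```text
scene {'camera_matrix': array([[347.75146923,   0.        , 257.00199007],
       [  0.        , 347.75146923, 186.3973075 ],
       [  0.        ,   0.        ,   1.        ]]), 'eye': array([ 0.77837941, -0.39247884,  0.88449451]), 'orientation': array([ 0.90743177,  0.32736473, -0.08852754, -0.24811849])}
top {'camera_matrix': array([[401.2139549 ,   0.        , 251.9934806 ],
       [  0.        , 401.2139549 , 190.05644573],
       [  0.        ,   0.        ,   1.        ]]), 'eye': array([ 0.2943604 , -0.03692023,  1.29061913]), 'orientation': array([ 0.70973302, -0.69963816,  0.05021477, -0.06529909])}
{'t': 0.1, 'qpos': array([-1.34790446e+00,  2.64731008e-01,  1.60524776e+00,  1.84414912e-05,
        1.27370902e+00, -3.68939750e-02]), 'qvel': array([ 6.51335122e-04,  7.45252604e-05, -4.18304764e-03,  3.32190775e-04,
       -1.10520648e-03,  1.71197034e-04]), 'joint_efforts': array([-4.51149322e-05, -5.16706860e+01, -3.68589664e+01, -7.71241162e-05,
        6.29520742e-03,  7.47326681e-07]), 'tcp_pos': array([ 0.17325349, -0.65171245,  0.23804509]), 'orientation': array([ 9.91575576e-01,  1.29525207e-01, -8.85064413e-05, -1.04385955e-03]), 'contact_force': array([-0.02169137, -0.14383479, -0.43154444]), 'wrist_torque': array([ 0.01644423,  0.02790541, -0.03543348]), 'gripper_force': 0.0, 'finger_gap': 0.08543812451384358}
```

View pics/scene0.png

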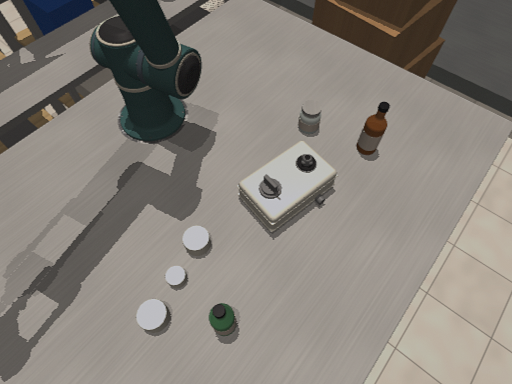

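View pics/top0.png

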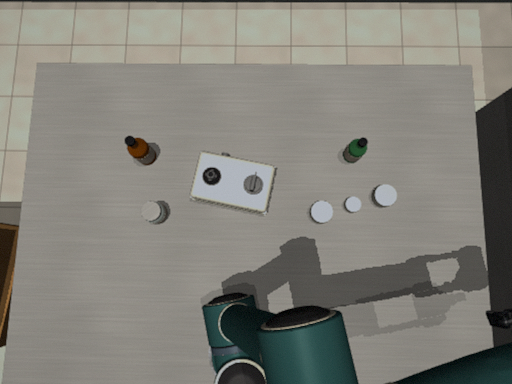

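The scene view shows the canister (287,185), neck (306,161), knob (270,186) and three cap-like discs, the smallest at (175,276). In the top view the neck is at (212,176), the knob at (253,184) and the smallest cap at (353,204).

```bash
cat > h.py <<'E'
import numpy as np,cv2
from rig import r
from scipy.spatial.transform import Rotation as R
def ray(n,uv):
    c=r.calibration(n);d=np.linalg.inv(c["camera_matrix"])@[uv[0],uv[1],1]
    d=R.from_quat(c["orientation"]).apply(d);return c["eye"],d/np.linalg.norm(d)
def plane(n,uv,z):
    e,d=ray(n,uv);return e+d*(z-e[2])/d[2]
def proj(n,p):
    c=r.calibration(n);q=c["camera_matrix"]@R.from_quat(c["orientation"]).inv().apply(np.array(p)-c["eye"]);return q[:2]/q[2]
def tri(a,b):
    (e1,d1),(e2,d2)=ray("scene",a),ray("top",b)
    t=np.linalg.lstsq(np.c_[d1,-d2],e2-e1,rcond=None)[0];p,q=e1+t[0]*d1,e2+t[1]*d2
    return (p+q)/2,np.linalg.norm(p-q)
E
python3 - <<'E'
from h import *
np.set_printoptions(precision=4,suppress=True)
im={n:cv2.imread(f"pics/{n}0.png") for n in("scene","top")}
print(plane("scene",(175,275),.032),plane("top",(353,204),.032))
print(plane("scene",(306,161),.1),plane("top",(212,176),.1))
for n,box in(("scene",(130,215,220,340)),("top",(300,175,405,230))):
    x0,y0,x1,y1=box;g=im[n][y0:y1,x0:x1].min(2)
    b=(g>175).astype(np.uint8)
    for k in cv2.connectedComponentsWithStats(b)[2][1:]:
        if k[4]>60:print(n,k)
a=cv2.resize(im["top"][145:220,185:285],None,fx=6,fy=6,interpolation=cv2.INTER_CUBIC)
b=cv2.resize(im["scene"][135:235,230:345],None,fx=4,fy=4,interpolation=cv2.INTER_CUBIC)
cv2.imwrite("pics/a.png",a)
cv2.imwrite("pics/b.png",b)
E
```

```text
[ 0.4649 -0.3296  0.032 ] [ 0.4615 -0.3268  0.032 ]
[0.5357 0.1128 0.1   ] [0.5323 0.1121 0.1   ]
scene [ 53  11  25  24 485]
scene [ 35  51  20  19 285]
scene [  7  84  29  31 681]
top [76 10 17 20 96]
top [47 22 13 14 85]
top [ 12  26  20  21 221]
```

View pics/a.png

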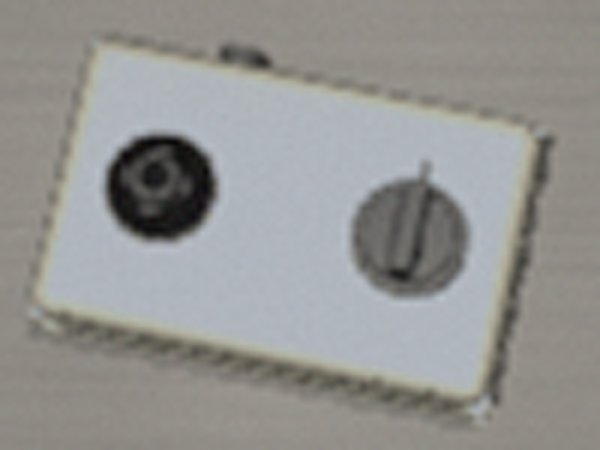

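View pics/b.png

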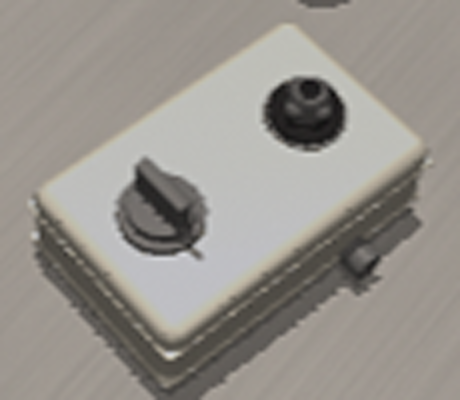

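In the crops the seal disc is centred at (161,187) of the top crop and the knob foot at (410,239). The bar runs roughly from (418,180) to (400,275), close to the canister's x direction.

Run:
```python
from h import *
np.set_printoptions(precision=4,suppress=True)
T=lambda x,y:(185+(x+.5)/6-.5,145+(y+.5)/6-.5)
S=lambda x,y:(230+(x+.5)/4-.5,135+(y+.5)/4-.5)
ct=np.array([plane("top",T(*p),.09) for p in((97,40),(545,130),(485,400),(38,305))])
cs=np.array([plane("scene",S(*p),.09) for p in((288,22),(428,150),(172,345),(35,195))])
print(ct,ct.mean(0));print(cs,cs.mean(0))
for c in(ct,cs):
    for i in range(4):
        d=c[(i+1)%4]-c[i];print(np.linalg.norm(d),np.degrees(np.arctan2(d[1],d[0])))
# seal & foot
print("seal",plane("top",T(161,187),.098),plane("scene",S(305,113),.098))
print("necktop",plane("top",T(155,175),.12),plane("scene",S(311,88),.12))
print("foot",plane("top",T(410,239),.104),plane("scene",S(160,215),.104))
for n,a,b in(("top",T(425,183),T(412,272)),("top",T(397,185),T(385,272)),("scene",S(145,160),S(192,212))):
    p,q=plane(n,a,.133),plane(n,b,.133);d=q-p;print("bar",n,p,q,np.linalg.norm(d),np.degrees(np.arctan2(d[1],d[0])))
# cap: blob centroids, top face
im={n:cv2.imread(f"pics/{n}0.png") for n in("scene","top")}
for n,u,v in(("scene",175,275),("top",353,204)):
    g=cv2.GaussianBlur(im[n],(3,3),0)[v-16:v+17,u-16:u+17].astype(int)
    print(n);
    b=g[:,:,0]-g[:,:,2]  # bluish white vs brownish table
    m=(b>np.percentile(b,50)+ (b.max()-np.percentile(b,50))/2).astype(np.uint8)
    k=cv2.connectedComponentsWithStats(m);i=1+k[2][1:,4].argmax();c=k[3][i]+[u-16,v-16];print(k[2][i],c,plane(n,c,.032))
```

```text
[[ 0.6119  0.1507  0.09  ]
 [ 0.5671 -0.0801  0.09  ]
 [ 0.4283 -0.051   0.09  ]
 [ 0.4735  0.1756  0.09  ]] [0.5202 0.0488 0.09  ]
[[ 0.4804  0.1707  0.09  ]
 [ 0.6181  0.1425  0.09  ]
 [ 0.5744 -0.0828  0.09  ]
 [ 0.4361 -0.0551  0.09  ]] [0.5273 0.0439 0.09  ]
0.2351753194735082 -100.98824394883633
0.14179502344507375 168.1462819228319
0.2310523352418559 78.71928705253336
0.14061343490087863 -10.1797110906791
0.14057202968927346 -11.557813626374006
0.22952211096695205 -100.97738666116008
0.14107936381065894 168.6671407939843
0.23007142721069462 78.89514929997694
seal [0.5335 0.1142 0.098 ] [0.5385 0.1088 0.098 ]
necktop [0.5351 0.1146 0.12  ] [0.5364 0.1139 0.12  ]
foot [ 0.5072 -0.0124  0.104 ] [ 0.5146 -0.0206  0.104 ]
bar top [ 0.53  -0.02   0.133] [ 0.4857 -0.0143  0.133 ] 0.04468223729017201 172.6813418558709
bar top [ 0.5289 -0.0062  0.133 ] [ 0.4855 -0.0011  0.133 ] 0.043625086394005336 173.23403477311737
bar scene [ 0.4916 -0.0087  0.133 ] [ 0.5384 -0.0199  0.133 ] 0.048190415337355255 -13.462896247811988
scene
[  7   7  19  19 287] [175.007  274.9373] [ 0.4648 -0.3295  0.032 ]
top
[  9   9  15  15 182] [352.8462 203.9011] [ 0.4618 -0.3263  0.032 ]
```

```bash
cat >> h.py <<'E'
def plan(goal,yaw,n,frm=None):
    """n rows (tool z turn, shift mm) to goal with tool down, tool x at yaw deg"""
    s=r.get_state();p,q=s["tcp_pos"],R.from_quat(s["orientation"])
    G=R.from_euler("ZX",[yaw,180],degrees=True);w=(q.inv()*G).as_rotvec()
    if abs(w[2])>0: pass
    print("w",w.round(4),"d_tool",(q.inv().apply(np.array(goal)-p)*1000).round(1))
    st=R.from_rotvec(w/n);d=(np.array(goal)-p)/n*1000
    rows=[]
    for i in range(n):
        rows.append([(w/n).round(3).tolist(),q.inv().apply(d).round(1).tolist()]);q=q*st
    return rows
E
python3 - <<'E'
from h import *
for x in plan([.5113,-.0175,.2],168.9,23):print(x)
E
```

```text
w [-5.0000e-04 -2.8000e-03 -2.6881e+00] d_tool [ 489.6 -526.    39.2]
[[-0.0, -0.0, -0.117], [21.3, -22.9, 1.7]]
[[-0.0, -0.0, -0.117], [23.8, -20.2, 1.7]]
[[-0.0, -0.0, -0.117], [26.0, -17.3, 1.7]]
[[-0.0, -0.0, -0.117], [27.8, -14.2, 1.7]]
[[-0.0, -0.0, -0.117], [29.3, -10.8, 1.7]]
[[-0.0, -0.0, -0.117], [30.4, -7.3, 1.7]]
[[-0.0, -0.0, -0.117], [31.0, -3.7, 1.7]]
[[-0.0, -0.0, -0.117], [31.2, -0.1, 1.7]]
[[-0.0, -0.0, -0.117], [31.0, 3.5, 1.7]]
[[-0.0, -0.0, -0.117], [30.4, 7.1, 1.7]]
[[-0.0, -0.0, -0.117], [29.4, 10.6, 1.7]]
[[-0.0, -0.0, -0.117], [27.9, 14.0, 1.7]]
[[-0.0, -0.0, -0.117], [26.1, 17.2, 1.7]]
[[-0.0, -0.0, -0.117], [23.9, 20.1, 1.7]]
[[-0.0, -0.0, -0.117], [21.4, 22.7, 1.7]]
[[-0.0, -0.0, -0.117], [18.6, 25.1, 1.7]]
[[-0.0, -0.0, -0.117], [15.6, 27.1, 1.7]]
[[-0.0, -0.0, -0.117], [12.3, 28.7, 1.7]]
[[-0.0, -0.0, -0.117], [8.9, 30.0, 1.7]]
[[-0.0, -0.0, -0.117], [5.3, 30.8, 1.7]]
[[-0.0, -0.0, -0.117], [1.7, 31.2, 1.7]]
[[-0.0, -0.0, -0.117], [-1.9, 31.2, 1.7]]
[[-0.0, -0.0, -0.117], [-5.6, 30.7, 1.7]]
```

Call:
{"name": "move_arm", "arguments": {"series": [[[0,0,-0.117],[21,-23,1.7],45],[[0,0,-0.117],[24,-20,1.7],45],[[0,0,-0.117],[26,-17,1.7],45],[[0,0,-0.117],[28,-14,1.7],45],[[0,0,-0.117],[29,-11,1.7],45]]}}

```text
t: 0.52
tcp_pos: [0.2471, -0.5133, 0.23]
orientation: [0.911, 0.412, 0.0, -0.001]
contact_force: [0.5, -0.4, 0.7]
finger_gap: 0.0449
gripper_force: 0.0
```

Call:
{"name": "move_arm", "arguments": {"series": [[[0,0,-0.117],[30,-7,1.7],45],[[0,0,-0.117],[31,-4,1.7],45],[[0,0,-0.117],[31,0,1.7],45],[[0,0,-0.117],[31,4,1.7],45],[[0,0,-0.117],[30,7,1.7],45]]}}

```text
t: 0.93
tcp_pos: [0.3203, -0.3765, 0.2218]
orientation: [0.753, 0.658, 0.0, -0.0]
contact_force: [0.4, -0.5, 0.3]
finger_gap: 0.0452
gripper_force: 0.0
```

Call:
{"name": "move_arm", "arguments": {"series": [[[0,0,-0.117],[29,11,1.7],45],[[0,0,-0.117],[28,14,1.7],45],[[0,0,-0.117],[26,17,1.7],45],[[0,0,-0.117],[24,20,1.7],45],[[0,0,-0.117],[21,23,1.7],45]]}}

```text
t: 1.35
tcp_pos: [0.3939, -0.2394, 0.2134]
orientation: [0.532, 0.847, 0.0, -0.0]
contact_force: [0.8, -0.6, 0.0]
finger_gap: 0.0448
gripper_force: 0.0
```

Call:
{"name": "move_arm", "arguments": {"series": [[[0,0,-0.117],[19,25,1.7],45],[[0,0,-0.117],[16,27,1.7],45],[[0,0,-0.117],[12,29,1.7],45],[[0,0,-0.117],[9,30,1.7],45],[[0,0,-0.117],[5,31,1.7],45]]}}

```text
t: 1.77
tcp_pos: [0.4673, -0.1008, 0.2049]
orientation: [0.265, 0.964, -0.0, -0.0]
contact_force: [0.3, 0.1, 0.1]
finger_gap: 0.0451
gripper_force: 0.0
```

Call:
{"name": "move_arm", "arguments": {"series": [[[0,0,-0.117],[2,31,1.7],45],[[0,0,-0.117],[-2,31,1.7],45],[[0,0,-0.117],[-6,31,1.7],45],[[0,0,0],[0,0,0],45]]}}

```text
t: 2.1
tcp_pos: [0.5128, -0.0155, 0.1996]
orientation: [0.091, 0.996, 0.001, 0.0]
contact_force: [0.5, 0.4, 0.1]
finger_gap: 0.0448
gripper_force: 0.0
```

Run:
```python
from h import *
s=r.get_state();print(s["t"],s["qpos"].round(3),s["tcp_pos"],s["contact_force"],s["finger_gap"])
print(plan([.5113,-.0175,.118],168.9,4)[0])
```

```text
2.1 [-0.08  -0.015  1.991  0.003  1.165 -1.469] [ 0.51283206 -0.01549457  0.19964191] [0.46177633 0.42427922 0.07873957] 0.04484756225641729
w [0.0024 0.0001 0.011 ] d_tool [ 1.2 -2.4 81.6]
[[0.001, 0.0, 0.003], [0.3, -0.6, 20.4]]
```

Call:
{"name": "move_arm", "arguments": {"series": [[[0,0,0.011],[1,-2.4,25],45],[[0,0,0],[0,0,25],45],[[0,0,0],[0,0,20],45],[[0,0,0],[0,0,8],45],[[0,0,0],[0,0,0],45]], "grip_force": 40}}

```text
t: 2.52
tcp_pos: [0.5072, -0.022, 0.1194]
orientation: [0.101, 0.995, -0.0, -0.003]
contact_force: [-0.9, 1.3, 0.4]
finger_gap: 0.0452
gripper_force: 0.0
```

Run:
```python
from h import *
s=r.get_state();print(s["t"],s["tcp_pos"],s["contact_force"])
for n,(u,v) in(("scene",(270,186)),("top",(253,184))):
    im=r.snapshot(n)[:,:,::-1];cv2.imwrite(f"pics/{n}1.png",cv2.resize(im[v-40:v+40,u-50:u+50],None,fx=4,fy=4,interpolation=cv2.INTER_CUBIC))
a,b=[cv2.imread(f"pics/{n}1.png") for n in("scene","top")]
cv2.imwrite("pics/c.png",np.hstack([a,b]))
```

```text
2.5167 [ 0.50720156 -0.02195303  0.1194041 ] [-0.90742988  1.30082692  0.44251347]
```

View pics/c.png

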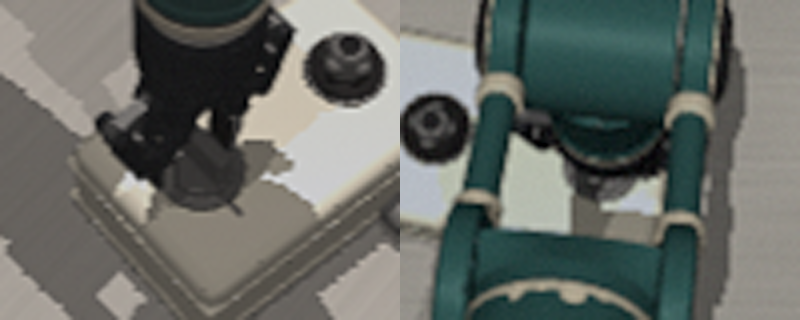

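The scene crop shows the fingers straddling the bar, left finger at (125,140) and right at (225,125). The TCP has overshot a few mm, so I'll correct that and close.

Call:
{"name": "move_arm", "arguments": {"series": [[[0,0,0],[-3,5.1,0],45],[[0,0,0],[0,0,0],45],[[0,0,0],[0,0,0],45]]}}

```text
t: 2.87
tcp_pos: [0.5152, -0.0174, 0.1238]
orientation: [0.101, 0.995, 0.0, 0.001]
contact_force: [-0.4, -0.3, -0.1]
finger_gap: 0.0446
gripper_force: 0.0
```

Run:
```python
from h import *
s=r.get_state();print(s["t"],s["tcp_pos"],s["contact_force"])
plan([.5113,-.0175,.118],168.9,1)
```

```text
2.8667 [ 0.51521103 -0.0173866   0.12376215] [-0.44291388 -0.30426578 -0.14078284]
w [ 0.0004  0.0029 -0.0079] d_tool [ 3.8 -0.9  5.8]
```

Call:
{"name": "move_arm", "arguments": {"series": [[[0,0,0],[3.5,-0.6,5],45],[[0,0,0],[0,0,0],45],[[0,0,0],[0,0,0],45],[[0,0,0],[0,0,0],45],[[0,0,0],[0,0,0],45]]}}

```text
t: 3.28
tcp_pos: [0.5102, -0.0173, 0.1172]
orientation: [0.101, 0.995, 0.0, 0.0]
contact_force: [0.7, 0.1, -0.4]
finger_gap: 0.0452
gripper_force: 0.0
```

Call:
{"name": "move_arm", "arguments": {"series": [[[0,0,0],[0,0,0],6],[[0,0,0],[0,0,0],6],[[0,0,0],[0,0,0],6],[[0,0,0],[0,0,0],6],[[0,0,0],[0,0,0],6]]}}

```text
t: 3.7
tcp_pos: [0.5109, -0.0146, 0.1176]
orientation: [0.101, 0.995, 0.003, 0.0]
contact_force: [0.7, 11.1, 0.0]
finger_gap: 0.0114
gripper_force: 42.6
```

Run:
```python
from h import *
s=r.get_state();print(s)
plan([.5113,-.0175,.118],168.9,1)
```

```text
{'t': 3.7, 'qpos': array([-0.08074411,  0.06512669,  2.07298544,  0.00627056,  1.00240365,
       -1.45166324]), 'qvel': array([ 0.00084657, -0.00011881,  0.0010362 , -0.00266333, -0.0011709 ,
        0.00141353]), 'joint_efforts': array([-5.49813151e+00, -3.56586993e+01, -3.17343414e+01, -2.90960200e+00,
        1.30382138e-01, -2.66061968e-02]), 'tcp_pos': array([ 0.51093066, -0.0145621 ,  0.11757977]), 'orientation': array([1.01449630e-01, 9.94837020e-01, 2.65306166e-03, 4.87601013e-04]), 'contact_force': array([ 0.69494013, 11.09437191,  0.04431093]), 'wrist_torque': array([ 1.53085127, -0.17895073, -0.02073013]), 'gripper_force': 42.584935426712036, 'finger_gap': 0.011392897528468532}
w [ 0.0054  0.0005 -0.0095] d_tool [-1.  -2.8 -0.4]
```

The knob pulled the arm about 3 mm in +y (11 N), so I'll re-centre and turn clockwise.

Call:
{"name": "move_arm", "arguments": {"series": [[[0,0,0],[0,3,0],6],[[0,0,0.06],[0,0,0],6],[[0,0,0.1],[0,0,0],6],[[0,0,0.1],[0,0,0],6],[[0,0,0.1],[0,0,0],6]], "grip_force": 60}}

```text
t: 4.12
tcp_pos: [0.5108, -0.0148, 0.1176]
orientation: [0.279, 0.96, -0.001, -0.0]
contact_force: [-2.0, -0.2, 3.3]
finger_gap: 0.0108
gripper_force: 63.3
```

```bash
cat >> h.py <<'E'
def st():
    s=r.get_state();q=R.from_quat(s["orientation"]);f=s["contact_force"]
    print("t",s["t"],"tcp",s["tcp_pos"].round(4),"yaw",np.degrees(np.arctan2(*q.apply([1,0,0])[[1,0]])).round(2),"F",f.round(1),"Ftool",q.inv().apply(f).round(1),"M",s["wrist_torque"].round(2),"gap",round(s["finger_gap"],4),"g",round(s["gripper_force"],1),"q6",s["qpos"][5].round(2))
E
python3 -c "
from h import *
st()"
```

```text
t 4.1167 tcp [ 0.5108 -0.0148  0.1176] yaw 147.58 F [-2.  -0.2  3.3] Ftool [ 1.6 -1.3 -3.3] M [-0.27  0.34  0.13] gap 0.0108 g 63.3 q6 -1.08
```

Low forces, so I'll continue turning.

Call:
{"name": "move_arm", "arguments": {"series": [[[0,0,0.1],[0,0,0],6],[[0,0,0.1],[0,0,0],6],[[0,0,0.1],[0,0,0],6],[[0,0,0.1],[0,0,0],6],[[0,0,0.1],[0,0,0],6]]}}

```text
t: 4.53
tcp_pos: [0.5102, -0.0152, 0.1176]
orientation: [0.508, 0.861, -0.001, -0.0]
contact_force: [-3.5, -2.3, 4.9]
finger_gap: 0.0109
gripper_force: 63.5
```

```bash
python3 -c "
from h import *
st()"
```

```text
t 4.5333 tcp [ 0.5102 -0.0152  0.1176] yaw 118.9 F [-3.5 -2.3  4.9] Ftool [-0.3 -4.1 -4.8] M [-0.47  0.71 -0.04] gap 0.0109 g 63.5 q6 -0.58
```

Call:
{"name": "move_arm", "arguments": {"series": [[[0,0,0.1],[0,0,0],6],[[0,0,0.1],[0,0,0],6],[[0,0,0.1],[0,0,0],6],[[0,0,0.06],[0,0,0],6],[[0,0,0],[0,0,0],6]]}}

```text
t: 4.95
tcp_pos: [0.5098, -0.0153, 0.1176]
orientation: [0.653, 0.758, -0.002, -0.0]
contact_force: [-3.6, -2.3, 5.8]
finger_gap: 0.0105
gripper_force: 64.1
```

Call:
{"name": "move_arm", "arguments": {"series": [[[0,0,0],[0,0,0],6],[[0,0,0],[0,0,0],6]]}}

```text
t: 5.12
tcp_pos: [0.5098, -0.0153, 0.1176]
orientation: [0.652, 0.758, -0.002, -0.0]
contact_force: [-5.5, -1.9, 5.6]
finger_gap: 0.0105
gripper_force: 64.0
```

```bash
python3 -c "
from h import *
st()"
```

```text
t 5.1167 tcp [ 0.5098 -0.0153  0.1176] yaw 98.65 F [-5.5 -1.9  5.6] Ftool [-1.1 -5.7 -5.6] M [-0.37  0.81  0.58] gap 0.0105 g 64.0 q6 -0.23
```

Mz jumped to 0.58 N m at the commanded end of travel, so the knob is at its stop. I'll release and lift.

Call:
{"name": "move_arm", "arguments": {"series": [[[0,0,0],[0,0,0],45],[[0,0,0],[0,0,0],45],[[0,0,0],[0,0,0],45],[[0,0,0],[0,0,-20],45],[[0,0,0],[0,0,-35],45]]}}

```text
t: 5.53
tcp_pos: [0.5071, -0.014, 0.168]
orientation: [0.653, 0.758, -0.003, -0.004]
contact_force: [0.3, 0.0, 0.4]
finger_gap: 0.045
gripper_force: 0.0
```

Call:
{"name": "move_arm", "arguments": {"series": [[[0,0,0],[0,0,-35],70],[[0,0,0],[0,0,0],70],[[0,0,0],[0,0,0],70]]}}

```text
t: 5.78
tcp_pos: [0.5132, -0.0145, 0.2103]
orientation: [0.653, 0.758, 0.002, 0.003]
contact_force: [0.2, 0.4, -1.4]
finger_gap: 0.0701
gripper_force: 0.0
```

Run:
```python
from h import *
st()
for x in plan([.4633,-.3279,.15],14,14):print(x)
```

```text
t 5.7833 tcp [ 0.5132 -0.0145  0.2103] yaw 98.53 F [ 0.2  0.4 -1.4] Ftool [0.4 0.2 1.4] M [ 0.04 -0.05  0.07] gap 0.0701 g 0.0 q6 -0.23
w [ 0.0063 -0.0037  1.4754] d_tool [-302.5  -96.2   60.1]
[[0.0, -0.0, 0.105], [-21.6, -6.9, 4.3]]
[[0.0, -0.0, 0.105], [-22.2, -4.6, 4.3]]
[[0.0, -0.0, 0.105], [-22.6, -2.2, 4.3]]
[[0.0, -0.0, 0.105], [-22.7, 0.2, 4.3]]
[[0.0, -0.0, 0.105], [-22.5, 2.6, 4.3]]
[[0.0, -0.0, 0.105], [-22.1, 4.9, 4.3]]
[[0.0, -0.0, 0.105], [-21.5, 7.2, 4.3]]
[[0.0, -0.0, 0.105], [-20.6, 9.5, 4.3]]
[[0.0, -0.0, 0.105], [-19.5, 11.6, 4.3]]
[[0.0, -0.0, 0.105], [-18.2, 13.6, 4.3]]
[[0.0, -0.0, 0.105], [-16.6, 15.4, 4.3]]
[[0.0, -0.0, 0.105], [-14.9, 17.1, 4.3]]
[[0.0, -0.0, 0.105], [-13.0, 18.5, 4.3]]
[[0.0, -0.0, 0.105], [-11.0, 19.8, 4.3]]
```

Call:
{"name": "move_arm", "arguments": {"series": [[[0,0,0.105],[-21.6,-6.9,2],70],[[0,0,0.105],[-22.2,-4.6,2],70],[[0,0,0.105],[-22.6,-2.2,2],70],[[0,0,0.105],[-22.7,0,3],70],[[0,0,0.105],[-22.5,2.6,5],70]]}}

```text
t: 6.2
tcp_pos: [0.4918, -0.1269, 0.1916]
orientation: [0.828, 0.56, -0.001, -0.001]
contact_force: [0.4, -0.7, -0.7]
finger_gap: 0.0699
gripper_force: 0.0
```

Call:
{"name": "move_arm", "arguments": {"series": [[[0,0,0.105],[-22,5,5],70],[[0,0,0.105],[-21.5,7,6],70],[[0,0,0.105],[-20.6,9.5,6],70],[[0,0,0.105],[-19.5,11.6,6],70],[[0,0,0.105],[-18,13.6,6],70]]}}

```text
t: 6.62
tcp_pos: [0.4739, -0.2385, 0.1619]
orientation: [0.945, 0.326, -0.001, -0.001]
contact_force: [-0.1, 0.2, -0.5]
finger_gap: 0.0697
gripper_force: 0.0
```

Call:
{"name": "move_arm", "arguments": {"series": [[[0,0,0.105],[-16.6,15.4,6],70],[[0,0,0.105],[-15,17,6],70],[[0,0,0.105],[-13,18.5,5],70],[[0,0,0.105],[-11,20,0],70],[[0,0,0],[0,0,0],70]]}}

```text
t: 7.03
tcp_pos: [0.4599, -0.3304, 0.1449]
orientation: [0.993, 0.121, -0.001, -0.0]
contact_force: [-0.3, 0.2, 0.1]
finger_gap: 0.0701
gripper_force: 0.0
```

Call:
{"name": "move_arm", "arguments": {"series": [[[0,0,0],[0,0,0],70],[[0,0,0],[0,0,0],70],[[0,0,0],[0,0,0],70]]}}

```text
t: 7.28
tcp_pos: [0.4611, -0.3266, 0.1464]
orientation: [0.992, 0.125, -0.0, -0.001]
contact_force: [0.8, 0.4, -0.3]
finger_gap: 0.0699
gripper_force: 0.0
```

Run:
```python
from h import *
st()
plan([.4633,-.3279,.016],14,1)
im=r.snapshot("scene")[:,:,::-1];cv2.imwrite("pics/s2.png",cv2.resize(im[135:335,130:345],None,fx=3,fy=3,interpolation=cv2.INTER_CUBIC)[:600])
```

```text
t 7.2833 tcp [ 0.4611 -0.3266  0.1464] yaw 14.4 F [ 0.8  0.4 -0.3] Ftool [ 0.9 -0.2  0.3] M [-0.   -0.07  0.01] gap 0.0699 g 0.0 q6 0.66
w [-0.0015  0.0007  0.007 ] d_tool [  1.9   2.  130.4]
```

View pics/s2.png

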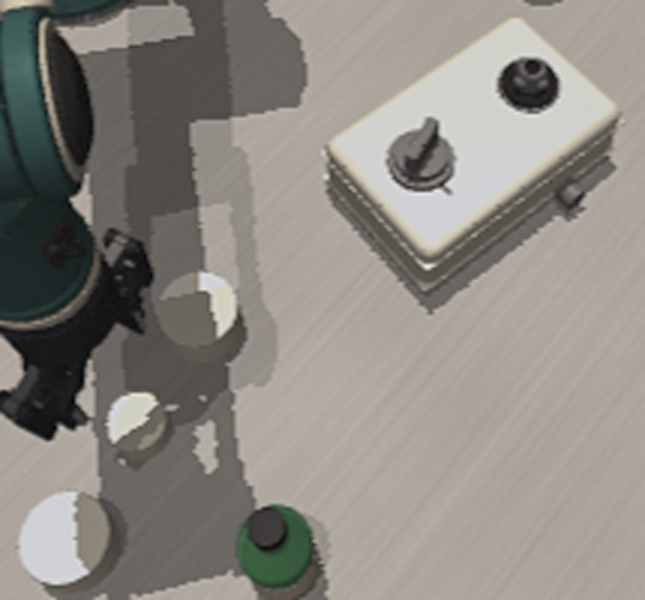

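The picture shows the knob bar turned, its top running about (432,122)–(405,160). The gripper hangs above and behind the small cap at (137,420). Next is the descent.

Call:
{"name": "move_arm", "arguments": {"series": [[[0,0,0.007],[1.9,2,25],70],[[0,0,0],[0,0,35],70],[[0,0,0],[0,0,30],70],[[0,0,0],[0,0,20],70],[[0,0,0],[0,0,10],70]]}}

```text
t: 7.75
tcp_pos: [0.4619, -0.3266, 0.0239]
orientation: [0.993, 0.122, -0.002, -0.002]
contact_force: [-0.6, 0.2, 0.0]
finger_gap: 0.0697
gripper_force: 0.0
```

Call:
{"name": "move_arm", "arguments": {"series": [[[0,0,0],[0,0,5],70],[[0,0,0],[0,0,2],70],[[0,0,0],[0,0,0],70],[[0,0,0],[0,0,0],70]]}}

```text
t: 8.08
tcp_pos: [0.465, -0.33, 0.0218]
orientation: [0.993, 0.121, 0.001, 0.001]
contact_force: [-0.5, 0.1, -0.0]
finger_gap: 0.07
gripper_force: 0.0
```

Run:
```python
from h import *
st()
S=lambda x,y:(130+(x+.5)/3-.5,135+(y+.5)/3-.5)
p,q=plane("scene",S(432,122),.133),plane("scene",S(405,160),.133);d=p-q;print(p,q,np.linalg.norm(d),np.degrees(np.arctan2(d[1],d[0])))
plan([.4633,-.3279,.016],14,1)
```

```text
t 8.0833 tcp [ 0.465  -0.33    0.0218] yaw 13.93 F [-0.5  0.1 -0. ] Ftool [-0.4 -0.2  0. ] M [0.01 0.   0.02] gap 0.07 g 0.0 q6 0.67
[0.50824876 0.00241114 0.133     ] [ 0.51415277 -0.04144975  0.133     ] 0.044256470443929684 97.66637122883913
w [ 0.0023 -0.0018 -0.0012] d_tool [-1.2 -2.5  5.8]
```

Call:
{"name": "move_arm", "arguments": {"series": [[[0,0,0],[-1.2,-1.5,5],70],[[0,0,0],[0,0,0],70],[[0,0,0],[0,0,0],44],[[0,0,0],[0,0,0],44],[[0,0,0],[0,0,0],44]], "grip_force": 20}}

```text
t: 8.5
tcp_pos: [0.4624, -0.3282, 0.0157]
orientation: [0.993, 0.121, 0.0, 0.0]
contact_force: [-1.3, 1.1, 3.3]
finger_gap: 0.0489
gripper_force: 20.4
```

Call:
{"name": "move_arm", "arguments": {"series": [[[0,0,0],[0,0,0],44],[[0,0,0],[0,0,0],44],[[0,0,0],[0,0,0],44]]}}

```text
t: 8.75
tcp_pos: [0.4624, -0.3282, 0.0157]
orientation: [0.993, 0.121, 0.0, 0.0]
contact_force: [-1.3, 1.1, 6.7]
finger_gap: 0.0493
gripper_force: 20.6
```

Run:
```python
from h import *
st()
```

```text
t 8.75 tcp [ 0.4624 -0.3282  0.0157] yaw 13.91 F [-1.3  1.1  6.7] Ftool [-1.  -1.3 -6.7] M [ 0.13  0.24 -0.01] gap 0.0493 g 20.6 q6 0.67
```

Call:
{"name": "move_arm", "arguments": {"series": [[[0,0,0],[0,0,0],72],[[0,0,0],[0,0,0],72],[[0,0,0],[0,0,-2],72],[[0,0,-0.12],[0,0,0],72],[[0,0,-0.12],[0,0,0],72]]}}

```text
t: 9.17
tcp_pos: [0.4623, -0.3281, 0.0171]
orientation: [0.97, 0.242, 0.0, 0.0]
contact_force: [-0.1, 0.3, -0.5]
finger_gap: 0.0717
gripper_force: 0.0
```

Call:
{"name": "move_arm", "arguments": {"series": [[[0,0,-0.12],[0,0,0],72],[[0,0,-0.12],[0,0,0],72],[[0,0,-0.12],[0,0,0],72],[[0,0,-0.12],[0,0,0],72],[[0,0,-0.12],[0,0,0],72]]}}

```text
t: 9.58
tcp_pos: [0.4622, -0.328, 0.017]
orientation: [0.855, 0.518, -0.0, -0.0]
contact_force: [-0.2, -0.6, -0.9]
finger_gap: 0.0722
gripper_force: 0.0
```

Call:
{"name": "move_arm", "arguments": {"series": [[[0,0,-0.12],[0,0,0],72],[[0,0,-0.12],[0,0,0],72],[[0,0,-0.12],[0,0,0],72],[[0,0,-0.12],[0,0,0],72],[[0,0,-0.12],[0,0,0],72]]}}

```text
t: 10.0
tcp_pos: [0.4622, -0.328, 0.017]
orientation: [0.664, 0.748, -0.0, -0.0]
contact_force: [0.2, 0.4, -0.5]
finger_gap: 0.0719
gripper_force: 0.0
```

Call:
{"name": "move_arm", "arguments": {"series": [[[0,0,-0.12],[0,0,0],72],[[0,0,0],[0,0,0],72],[[0,0,0],[0,0,0],72],[[0,0,0],[0,0,0],72]]}}

```text
t: 10.33
tcp_pos: [0.4622, -0.3281, 0.0171]
orientation: [0.622, 0.783, 0.0, -0.0]
contact_force: [0.7, -0.4, 0.1]
finger_gap: 0.072
gripper_force: 0.0
```

Run:
```python
from h import *
st()
plan([.4624,-.3282,.0185],104,1)
```

```text
t 10.3333 tcp [ 0.4622 -0.3281  0.0171] yaw 103.13 F [ 0.7 -0.4  0.1] Ftool [-0.6  0.6 -0.1] M [ 0.01  0.01 -0.02] gap 0.072 g 0.0 q6 -0.89
w [-0.0001 -0.0001 -0.0153] d_tool [-0.2  0.1 -1.4]
```

Call:
{"name": "move_arm", "arguments": {"series": [[[0,0,0],[0,0,-2],40],[[0,0,0],[0,0,0],40],[[0,0,0],[0,0,0],40],[[0,0,0],[0,0,0],40],[[0,0,0],[0,0,0],40]], "grip_force": 20}}

```text
t: 10.75
tcp_pos: [0.4625, -0.3282, 0.0197]
orientation: [0.621, 0.784, 0.0, 0.0]
contact_force: [-1.9, 0.2, 5.7]
finger_gap: 0.0499
gripper_force: 20.8
```

Call:
{"name": "move_arm", "arguments": {"series": [[[0,0,0],[0,0,0],40],[[0,0,0],[0,0,0],40],[[0,0,0],[0,0,0],40]], "grip_force": 80}}

```text
t: 11.0
tcp_pos: [0.4629, -0.3285, 0.0202]
orientation: [0.621, 0.784, 0.0, 0.001]
contact_force: [-1.8, 1.6, 7.6]
finger_gap: 0.0477
gripper_force: 81.6
```

Run:
```python
from h import *
st()
```

```text
t 11.0 tcp [ 0.4629 -0.3285  0.0202] yaw 103.28 F [-1.8  1.6  7.6] Ftool [ 1.9 -1.3 -7.7] M [ 0.14  0.27 -0.  ] gap 0.0477 g 81.6 q6 -0.89
```

Call:
{"name": "move_arm", "arguments": {"series": [[[0,0,0],[0,0,-10],40],[[0,0,0],[0,0,-30],40],[[0,0,0],[0,0,-40],40],[[0,0,0],[0,0,-40],40],[[0,0,0],[0,0,-40],40]], "grip_force": 100}}

```text
t: 11.42
tcp_pos: [0.4615, -0.3275, 0.1803]
orientation: [0.621, 0.784, -0.0, -0.001]
contact_force: [0.9, -1.5, -0.9]
finger_gap: 0.0469
gripper_force: 102.7
```

Call:
{"name": "move_arm", "arguments": {"series": [[[0,0,0],[0,0,-20],40],[[0,0,0],[0,0,-10],40],[[0,0,0],[0,0,0],40],[[0,0,0],[0,0,0],40]]}}

```text
t: 11.75
tcp_pos: [0.4617, -0.3277, 0.2082]
orientation: [0.621, 0.784, -0.0, -0.001]
contact_force: [-0.3, 1.2, -1.0]
finger_gap: 0.047
gripper_force: 102.8
```

Run:
```python
from h import *
st()
for x in plan([.5352,.113,.185],116,14):print(x)
```

```text
t 11.75 tcp [ 0.4617 -0.3277  0.2082] yaw 103.29 F [-0.3  1.2 -1. ] Ftool [ 1.3 -0.   1. ] M [ 0.04 -0.03  0.02] gap 0.047 g 102.8 q6 -0.89
w [-0.0006 -0.0009 -0.2218] d_tool [412.  172.8  23.4]
[[-0.0, -0.0, -0.016], [29.4, 12.3, 1.7]]
[[-0.0, -0.0, -0.016], [29.2, 12.8, 1.7]]
[[-0.0, -0.0, -0.016], [29.0, 13.3, 1.7]]
[[-0.0, -0.0, -0.016], [28.8, 13.7, 1.7]]
[[-0.0, -0.0, -0.016], [28.6, 14.2, 1.7]]
[[-0.0, -0.0, -0.016], [28.4, 14.6, 1.7]]
[[-0.0, -0.0, -0.016], [28.1, 15.1, 1.7]]
[[-0.0, -0.0, -0.016], [27.9, 15.5, 1.7]]
[[-0.0, -0.0, -0.016], [27.6, 16.0, 1.7]]
[[-0.0, -0.0, -0.016], [27.4, 16.4, 1.7]]
[[-0.0, -0.0, -0.016], [27.1, 16.8, 1.7]]
[[-0.0, -0.0, -0.016], [26.8, 17.3, 1.7]]
[[-0.0, -0.0, -0.016], [26.6, 17.7, 1.7]]
[[-0.0, -0.0, -0.016], [26.3, 18.1, 1.7]]
```

Call:
{"name": "move_arm", "arguments": {"series": [[[0,0,-0.016],[29.4,12.3,1],40],[[0,0,-0.016],[29.2,12.8,1],40],[[0,0,-0.016],[29,13.3,1],40],[[0,0,-0.016],[28.8,13.7,1],40],[[0,0,-0.016],[28.6,14.2,1],40]]}}

```text
t: 12.17
tcp_pos: [0.4863, -0.1686, 0.2003]
orientation: [0.589, 0.808, -0.001, -0.003]
contact_force: [0.8, 1.4, -0.4]
finger_gap: 0.0472
gripper_force: 102.8
```

Call:
{"name": "move_arm", "arguments": {"series": [[[0,0,-0.016],[28.4,14.6,1],40],[[0,0,-0.016],[28,15,1],40],[[0,0,-0.016],[28,15.5,1],40],[[0,0,-0.016],[27.6,16,2],40],[[0,0,-0.016],[27.4,16.4,2],40]]}}

```text
t: 12.58
tcp_pos: [0.5122, -0.0116, 0.1935]
orientation: [0.556, 0.831, -0.001, -0.003]
contact_force: [0.2, 0.4, -0.8]
finger_gap: 0.047
gripper_force: 102.8
```

Call:
{"name": "move_arm", "arguments": {"series": [[[0,0,-0.016],[27,17,2],40],[[0,0,-0.016],[27,17,2],40],[[0,0,-0.016],[26.6,17.7,2],40],[[0,0,-0.016],[26.3,18,2],40],[[0,0,0],[0,0,0],40]]}}

```text
t: 13.0
tcp_pos: [0.5331, 0.1171, 0.1851]
orientation: [0.527, 0.85, -0.001, -0.003]
contact_force: [0.5, -0.1, -1.4]
finger_gap: 0.0473
gripper_force: 102.8
```

Call:
{"name": "move_arm", "arguments": {"series": [[[0,0,0],[0,0,0],40],[[0,0,0],[0,0,0],40],[[0,0,0],[0,0,0],40],[[0,0,0],[0,0,0],40],[[0,0,0],[0,0,0],40]]}}

```text
t: 13.42
tcp_pos: [0.5348, 0.1115, 0.1889]
orientation: [0.53, 0.848, -0.0, -0.0]
contact_force: [0.6, 0.1, -0.9]
finger_gap: 0.0473
gripper_force: 102.8
```

Run:
```python
from h import *
st()
plan([.5352,.113,.16],116,1)
im=r.snapshot("scene")[:,:,::-1];cv2.imwrite("pics/s3.png",im)
a=cv2.resize(im[100:190,250:350],None,fx=6,fy=6,interpolation=cv2.INTER_CUBIC);cv2.imwrite("pics/s3c.png",a)
```

```text
t 13.4167 tcp [0.5348 0.1115 0.1889] yaw 116.02 F [ 0.6  0.1 -0.9] Ftool [-0.1  0.6  0.9] M [-0.04  0.06 -0.01] gap 0.0473 g 102.8 q6 -0.29
w [-0.0005  0.      0.0004] d_tool [ 1.2  1.1 28.9]
```

View pics/s3c.png

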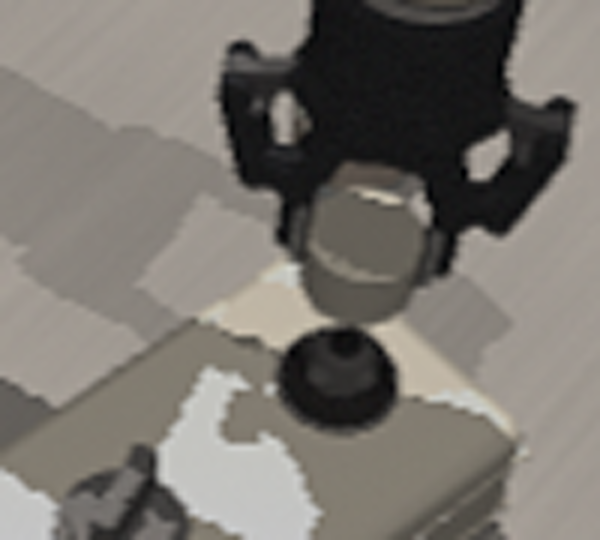

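The cap hangs above the neck: its top face is centred near crop (367,232), and the seal near (338,378). I'll compare with projections.

Run:
```python
from h import *
C=lambda p:((np.array(p)-[250,100]+.5)*6-.5).round(1)
t=np.array([.5348,.1115])
def circ(c,z,rad):
    a=np.linspace(0,2*np.pi,60);P=np.array([C(proj("scene",[c[0]+rad*np.cos(x),c[1]+rad*np.sin(x),z])) for x in a]);return P.min(0),P.max(0)
print("captop",circ(t,.2007,.025),"mouth",circ(t,.1687,.025))
print("seal",circ([.5352,.113],.098,.0265),"necktop",C(proj("scene",[.5352,.113,.12])))
print("seal shifted +1mm x",circ([.5362,.113],.098,.0265),"+1mm y",circ([.5352,.114],.098,.0265))
im=cv2.imread("pics/s3c.png").astype(int)
# seal extents: very dark & neutral pixels in seal box
b=(im[320:440,265:410].max(2)<50).astype(np.uint8);k=cv2.connectedComponentsWithStats(b);i=1+k[2][1:,4].argmax();print("seal seen",k[2][i][:4]+[265,320,0,0])
```

```text
captop (array([304.4, 183.7]), array([425.2, 279. ])) mouth (array([296.2, 231.4]), array([413.3, 325.1]))
seal (array([279.3, 323. ]), array([395.3, 418.6])) necktop [343.3 342.1]
seal shifted +1mm x (array([281. , 324.1]), array([397.2, 419.7])) +1mm y (array([280.6, 321.7]), array([396.6, 417.1]))
seal seen [280 328 115 100]
```

Call:
{"name": "move_arm", "arguments": {"series": [[[0,0,0],[0.4,1.5,10],40],[[0,0,0],[0,0,15],40],[[0,0,0],[0,0,10],40],[[0,0,0],[0,0,6],40],[[0,0,0],[0,0,3],40]]}}

```text
t: 13.88
tcp_pos: [0.535, 0.1133, 0.1434]
orientation: [0.529, 0.849, -0.001, -0.001]
contact_force: [-0.5, -0.7, -0.8]
finger_gap: 0.0472
gripper_force: 102.8
```

Call:
{"name": "move_arm", "arguments": {"series": [[[0,0,0],[0,0,0],40],[[0,0,0],[0,0,0],40],[[0,0,0],[0,0,0],40],[[0,0,0],[0,0,0],40]]}}

```text
t: 14.22
tcp_pos: [0.5367, 0.1138, 0.146]
orientation: [0.529, 0.849, 0.001, 0.001]
contact_force: [-0.3, 0.3, 0.1]
finger_gap: 0.0471
gripper_force: 102.8
```

Run:
```python
from h import *
st()
plan([.5360,.1125,.138],116,1)
```

```text
t 14.2167 tcp [0.5367 0.1138 0.146 ] yaw 116.13 F [-0.3  0.3  0.1] Ftool [ 0.4 -0.2 -0.1] M [-0.01  0.03  0.01] gap 0.0471 g 102.8 q6 -0.29
w [0.0014 0.0004 0.0022] d_tool [-0.8 -1.2  8. ]
```

Call:
{"name": "move_arm", "arguments": {"series": [[[0,0,0],[-0.5,-0.9,2],40],[[0,0,0],[0,0,2],40],[[0,0,0],[0,0,2],40],[[0,0,0],[0,0,2],40],[[0,0,0],[0,0,0],40]]}}

```text
t: 14.63
tcp_pos: [0.535, 0.1127, 0.1365]
orientation: [0.529, 0.849, -0.0, -0.0]
contact_force: [-0.4, 0.8, -0.8]
finger_gap: 0.0466
gripper_force: 102.8
```

Call:
{"name": "move_arm", "arguments": {"series": [[[0,0,0],[0,0,0],40],[[0,0,0],[0,0,0],40]]}}

```text
t: 14.8
tcp_pos: [0.5355, 0.1128, 0.1371]
orientation: [0.529, 0.849, -0.0, -0.0]
contact_force: [0.5, 1.1, -0.1]
finger_gap: 0.0469
gripper_force: 102.8
```

Run:
```python
from h import *
st()
```

```text
t 14.8 tcp [0.5355 0.1128 0.1371] yaw 116.13 F [ 0.5  1.1 -0.1] Ftool [0.8 0.9 0.1] M [-0.04 -0.02  0.02] gap 0.0469 g 102.8 q6 -0.29
```

The mouth is 3 mm below the neck top with no contact force, so it is entering. I'll continue slowly.

Call:
{"name": "move_arm", "arguments": {"series": [[[0,0,0],[0,0,1],40],[[0,0,0],[0,0,1],40],[[0,0,0],[0,0,1],40],[[0,0,0],[0,0,0],40],[[0,0,0],[0,0,0],40]]}}

```text
t: 15.22
tcp_pos: [0.5355, 0.1129, 0.1342]
orientation: [0.529, 0.849, 0.0, -0.0]
contact_force: [-0.6, 0.6, -0.5]
finger_gap: 0.0474
gripper_force: 102.8
```

Run:
```python
from h import *
st()
```

```text
t 15.2167 tcp [0.5355 0.1129 0.1342] yaw 116.13 F [-0.6  0.6 -0.5] Ftool [ 0.8 -0.3  0.5] M [-0.    0.01  0.02] gap 0.0474 g 102.8 q6 -0.29
```

Past the tip without any contact, so I'll push through the beads.

Call:
{"name": "move_arm", "arguments": {"series": [[[0,0,0],[0,0,1.5],40],[[0,0,0],[0,0,1.5],40],[[0,0,0],[0,0,1.5],40],[[0,0,0],[0,0,0],40],[[0,0,0],[0,0,0],40]], "grip_force": 120}}

```text
t: 15.63
tcp_pos: [0.5365, 0.1132, 0.1321]
orientation: [0.529, 0.849, 0.001, 0.001]
contact_force: [-4.1, 1.0, 10.7]
finger_gap: 0.0463
gripper_force: 124.2
```

Run:
```python
from h import *
st()
```

```text
t 15.6333 tcp [0.5365 0.1132 0.1321] yaw 116.12 F [-4.1  1.  10.7] Ftool [  2.7  -3.2 -10.7] M [ 0.16  0.65 -0.02] gap 0.0463 g 124.2 q6 -0.29
```

Call:
{"name": "move_arm", "arguments": {"series": [[[0,0,0],[0,0,1],40],[[0,0,0],[0,0,1],40],[[0,0,0],[0,0,1],40],[[0,0,0],[0,0,0],40],[[0,0,0],[0,0,0],40]]}}

```text
t: 16.05
tcp_pos: [0.5362, 0.1132, 0.1286]
orientation: [0.529, 0.849, 0.001, 0.0]
contact_force: [-2.6, 0.6, 6.9]
finger_gap: 0.0465
gripper_force: 123.7
```

Run:
```python
from h import *
st()
```

```text
t 16.05 tcp [0.5362 0.1132 0.1286] yaw 116.12 F [-2.6  0.6  6.9] Ftool [ 1.7 -2.1 -6.9] M [ 0.21  0.55 -0.03] gap 0.0465 g 123.7 q6 -0.29
```

Call:
{"name": "move_arm", "arguments": {"series": [[[0,0,0],[0,0,1.5],40],[[0,0,0],[0,0,1.5],40],[[0,0,0],[0,0,1.5],40],[[0,0,0],[0,0,1.5],40],[[0,0,0],[0,0,0],40]]}}

```text
t: 16.47
tcp_pos: [0.5348, 0.113, 0.1194]
orientation: [0.529, 0.849, -0.0, -0.001]
contact_force: [0.3, 3.0, -3.8]
finger_gap: 0.0467
gripper_force: 124.0
```

Run:
```python
from h import *
st()
```

```text
t 16.4667 tcp [0.5348 0.113  0.1194] yaw 116.12 F [ 0.3  3.  -3.8] Ftool [2.6 1.6 3.8] M [ 0.45 -0.05  0.01] gap 0.0467 g 124.0 q6 -0.29
```

Clicked: the force dropped and it moved on about 9 mm. Now pressing onto the seal.

Call:
{"name": "move_arm", "arguments": {"series": [[[0,0,0],[0,0,1.5],40],[[0,0,0],[0,0,1.5],40],[[0,0,0],[0,0,1.5],40],[[0,0,0],[0,0,1.5],40],[[0,0,0],[0,0,0],40]]}}

```text
t: 16.88
tcp_pos: [0.5358, 0.1129, 0.1157]
orientation: [0.529, 0.849, 0.0, 0.0]
contact_force: [-4.1, 2.3, 7.7]
finger_gap: 0.0467
gripper_force: 125.0
```

Run:
```python
from h import *
st()
```

```text
t 16.8833 tcp [0.5358 0.1129 0.1157] yaw 116.13 F [-4.1  2.3  7.7] Ftool [ 3.9 -2.7 -7.7] M [ 0.24  0.59 -0.01] gap 0.0467 g 125.0 q6 -0.29
```

Call:
{"name": "move_arm", "arguments": {"series": [[[0,0,0],[0,0,1.5],40],[[0,0,0],[0,0,1.5],40],[[0,0,0],[0,0,1.5],40],[[0,0,0],[0,0,0],40],[[0,0,0],[0,0,0],40]]}}

```text
t: 17.3
tcp_pos: [0.536, 0.1129, 0.1144]
orientation: [0.529, 0.849, 0.0, 0.0]
contact_force: [-10.2, 0.6, 23.9]
finger_gap: 0.0468
gripper_force: 127.2
```

Run:
```python
from h import *
st()
```

```text
t 17.3 tcp [0.536  0.1129 0.1144] yaw 116.13 F [-10.2   0.6  23.9] Ftool [  5.   -8.9 -23.9] M [-0.06  1.97  0.03] gap 0.0468 g 127.2 q6 -0.29
```

Call:
{"name": "move_arm", "arguments": {"series": [[[0,0,0],[0,0,1],40],[[0,0,0],[0,0,0],40],[[0,0,0],[0,0,0],40],[[0,0,0],[0,0,0],40],[[0,0,0],[0,0,0],40]]}}

```text
t: 17.72
tcp_pos: [0.536, 0.1129, 0.1144]
orientation: [0.529, 0.849, 0.0, 0.0]
contact_force: [-12.7, -0.6, 29.5]
finger_gap: 0.0466
gripper_force: 127.8
```

Run:
```python
from h import *
st()
im=r.snapshot("scene")[:,:,::-1]
cv2.imwrite("pics/s4c.png",cv2.resize(im[90:240,210:410],None,fx=4,fy=4,interpolation=cv2.INTER_CUBIC))
```

```text
t 17.7167 tcp [0.536  0.1129 0.1144] yaw 116.14 F [-12.7  -0.6  29.5] Ftool [  5.1 -11.6 -29.5] M [-0.07  2.34 -0.03] gap 0.0466 g 127.8 q6 -0.29
```

View pics/s4c.png

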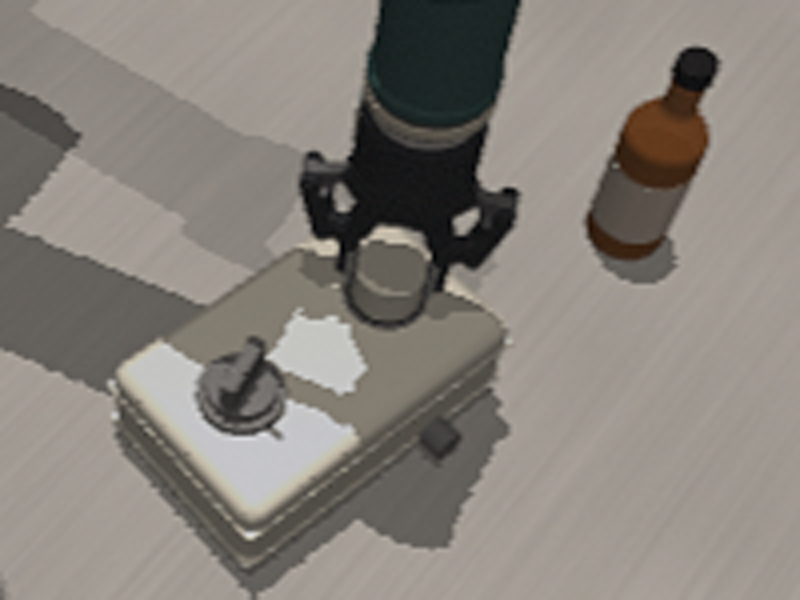

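The cap sits over the seal at (388,285), squeezed to its stop with about 29 N. The knob bar at (243,378) is still turned, and the bottle hasn't moved. Handing in.

```bash
python3 -c "
from rig import r
print(r.finish_job())"
```

```text
the job is handed in; nothing more can be done
None
```

I turned the vent knob clockwise to its stop, then snapped the cap onto the neck; the gripper is still holding it down on the seal with about 29 N, and the job was handed in at about 18 s with no verdict shown.

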